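# Light the fluorescent-mineral stand

### The job

Light up the specimen on the viewing stand with the three grey controls on the counter, pressing them with closed fingertips in this order: press the raised far half of the rocker all the way down so that it stays over, then press the large round button all the way in so that it stays down, then press the long bar key all the way down and keep it pressed. The program finishes while the fingers are still holding the bar key down. Only press: do not ring the desk bell, and leave the minerals, the box and the magnifier standing where they are.

Things in the scene. Friction and masses are not known exactly. Their poses are not given: they have to be found in the camera images.
- rocker (a joint): Grey rocker, a shallow V plate 84 x 50 mm, on a fixed aluminium box 112 x 74 mm, 20 mm high, turned up to 0.5 rad either way. It tips about a pivot across its middle, 33 mm above the counter. Rad: 0 = off, far half (away from the robot) raised; 0.24 = fully over, far half about level, hard stop. No spring: 3 to 4 N at the press point moves it and it stays where left. Starts at 0 to 0.04.
- rocker_press (a point): Point on the upper face of the rocker's raised far half, in the middle of its width, 28 mm from the pivot; it moves with the rocker: about 44 mm above the counter when off, 37 mm when fully on. Its y axis lies along the pivot and is level; its x axis points along the rocker from the near half to the far half (it tips nose down by the joint value).
- round_button (a joint): Large round grey button, 56 mm across, on a square aluminium box 96 x 96 mm, 22 mm high, fixed to the counter. Value in m pressed: 0 = out, 0.008 = fully in, hard stop. No spring: pushing takes about 3.5 N and it stays down where it is left. Starts between 0 and 0.001.
- round_top (a point): Centre of the round button's flat top, 40 mm above the counter when out, 32 mm when fully in; moves with the button. z is up.
- bar_key (a joint): Long grey bar key, 90 x 30 mm, on an aluminium box 120 x 66 mm, 22 mm high, fixed to the counter. Value in m pressed: 0 = up, 0.008 = fully down, hard stop. Spring-loaded: 1.5 N starts it, 5 N holds it fully down; it springs back when released.
- bar_top (a point): Centre of the bar key's flat top, 40 mm above the counter when up, 32 mm when fully down; moves with the key. Its y axis runs along the bar (90 mm), its x axis across it (30 mm); turned up to 0.5 rad either way.
- bell_plunger (a joint): Plunger of the desk bell, not to be pressed. Value in m pressed: 0 = up, 0.005 = down.
- bell_top (a point): Top of the desk bell's plunger (16 mm across), 57 mm above the counter. The bell is a steel dome 80 mm across on a black foot 88 mm across, fixed. The three control boxes and the bell change places among themselves.
- quartz: Bystander, loose: a small cluster of white crystal points on a cream lump, about 56 x 50 mm, 75 mm high. Origin at the centre of its underside.
- brown_rock: Bystander, loose: a brown lump of rock, about 66 x 52 mm, 45 mm high. Origin at the centre of its underside.
- geode: Bystander, loose: a grey-brown lump with small violet crystals on top, about 70 x 60 mm, 50 mm high. Origin at the centre of its underside.
- specimen_box: Bystander, loose: a closed clear plastic box with a pink stone inside, 52 x 52 mm, 26 mm high. Origin at the centre of its underside.
- obelisk: Bystander, loose: a pointed green-grey stone on a 40 x 40 mm wooden foot, 82 mm high. Origin at the centre of its underside.
- black_rock: Bystander, loose: a black lump of rock, about 75 x 60 mm, 55 mm high. Origin at the centre of its underside.
- loupe: Bystander, loose: a folded steel magnifier, about 72 x 26 mm, 10 mm high. Origin at the centre of its underside.
Things that resemble listed ones, but are neither listed nor needed, are in the scene too. Leave any brown or red look-alike of the part that bears round_button alone.

How it is judged:
By the outcome, as a careful person would: the job done as asked, in the order asked, and still so for the second after the job is handed in, while the arm keeps its last pose, push and grip.
It also fails if it takes over 45 s, if anything falls off the work surface, if the arm or the gripper's body presses on something with over 40 N, if the wrist force passes 120 N, or if a joint passes its speed limit or range.

### The arm

A 6-joint arm with a two-finger parallel gripper is mounted at the origin on the work surface. World frame = base frame: x ahead of the robot, y to its left, z up, the work surface at z = 0. Lengths are in m, angles in rad, forces in N, time in s.
With the tool pointing down it reaches from about 0.375 to 0.975 m from the base axis. Payload 3.8 kg.
Tool frame: the origin (TCP) lies midway between the tips of the shut fingers; the grasp point (between the pads) lies 19 mm behind it; z points along the fingers, y is the direction in which the jaws open and shut (so a half turn about z gives the same grasp; the last joint's range is limited). The gripper opens to 85 mm and grips with 20 to 120 N. Pads are 22 mm wide; open, the fingers measure 114 mm over their backs; the gripper's body (76 mm by 85 mm) begins 54 mm behind the grasp point. The pads swing forward as they close: fully open they stand 13 mm farther back than shut.
Start: joints at [-1.362, 0.264, 1.604, -0, 1.274, -0.037], TCP at [0.164, -0.655, 0.231] pointing down, gripper open.
Joint ranges: [-2.63, 2.63], [-0.94, 2.18], [0.31, 2.57], [-1.31, 4.45], [0, 2.66], [-2.55, 2.55]. Speed limits (rad/s): [2.57, 2.57, 3.14, 3.14, 3.14, 3.14].

### API

Orientations are given as a rotation vector (axis times angle).
In Python, from workcell import readout, read_camera, camera_params, bot gives the robot as it stands.
- The arm moves only by the tool apply_moves, never from a script. Its argument "plan" is a list that holds one entry, the list of rows, each a list of 7 numbers: the shift along the tool's x, y, z each as a share of 1000 mm, from -1 to 1, then the turn, a rotation vector about the tool's x, y, z each as a share of pi rad, from -1 to 1, then the gripper command: -1 is fully open, 1 is shut, values between are in proportion. A call has exactly 8 rows; each row is the pose to reach, as a shift and turn from the pose commanded when the call began, along the tool's axes at that moment, turning the shorter way round; what a row does not reach only later rows make up. A row lasts 1/12 s, in which the tool goes at most 41.7 mm and 7.16 degrees, less where a joint would pass 70% of its speed; a pose out of reach is approached as far as the arm can. A call with a number of a shift or a turn outside -1 to 1 is refused whole. A call with a gripper value outside its range is refused whole. The fingers move at their own pace and stop on an object; "force" is the grip in N (left out, the last holds). Time passes only in rows, so rows that repeat a pose let the fingers close, or fill a call up. It gives the time, the measured TCP pose, the force and the opening at its end, in the units of the state.
- readout.read_state(): the state, without advancing time (a new reading comes with each control period).
- read_camera(name): name is "scene" or "top" or "wrist"; returns the picture (420x560x3 uint8, red, green, blue); there is no depth.
- camera_params(name): a dict with "fovy" (degrees; the focal length in pixels is half the picture's height over the tangent of half this angle, whatever the lens; pixels are square), "cx", "cy" (the principal point, pixels), "k1" (the pictures are not rectified: a ray, as slopes to the right and down, at radius r is drawn at 1 + k1 r^2 times it, then the intrinsics apply), "rvec" (rotation vector, rad) and "tvec" (3), from world to camera coordinates, as OpenCV has them; the wrist camera has in their place "hand_eye" (4x4, takes a point from camera to tool coordinates, whose origin is the TCP and whose axes are the flange's). Camera axes: x right, y down, z forward; pixel columns grow to the right and rows downward; lengths in m; the calibration is good to about 2 mm. A picture is of the moment at which its call begins: read the wrist's pose just before it. camera_params takes no time and is no camera call.
- bot.finish_job(): hands the job in, once; it reports no verdict.
The state is a dict: "time": time; "q": joint angles; "joint_vel": joint speeds; "joint_torque": joint torques, N m; "tool_pos": TCP position; "tcp_rot": TCP orientation; "wrist_force": force on the tool from outside, world axes, zero at the start; "torque": the same for the moment, N m; "width": opening from 0.0 (shut) to 1.0 (fully open).
Only numpy, scipy, OpenCV 4.12 (cv2) and the standard library are available. Lean on these libraries where they do the work, as an engineer would, in place of code of your own. Each camera call takes 0.05 s, during which the arm holds its last target.

## Working session

There is one attempt and no reset: what is moved stays moved. The work goes in short steps, Python scripts to look and compute and a tool call to move; the robot and the scene stay as the last step left them, time stands still between calls to the robot, and variables do not carry over. Pictures are saved under pics/ and viewed, and the job is handed in when it is done.

Besides the shell and the picture viewer there is one more tool, called as name([rows], argument=value, ...), one row to a line, values as JSON. apply_moves: Moves the arm, as the interface text tells. Shift numbers are shares of 1000 mm and turn numbers shares of pi rad, none past 1 either way. Its arguments: {"type":"object","properties":{"plan":{"type":"array","items":{"type":"array","items":{"type":"array","items":{"type":"number","minimum":-1,"maximum":1}}}},"force":{"type":"number"}},"required":["plan"]}

```bash
ls; mkdir -p pics
python3 - <<'E'
from workcell import readout, read_camera, camera_params, bot
import cv2
print(readout.read_state())
for n in ["scene","top","wrist"]:
    print(n,camera_params(n))
for n in ["scene","top"]:
    im=read_camera(n); cv2.imwrite(f"pics/{n}0.png",im[:,:,::-1])
E
```

```text
pics
{'time': 0.0, 'q': array([-1.36189328e+00,  2.64752701e-01,  1.60540929e+00, -5.18365968e-05,
        1.27371178e+00, -3.68974357e-02]), 'joint_vel': array([-0.00010094,  0.00069447, -0.00046891,  0.00018359, -0.00052193,
        0.00027534]), 'joint_torque': array([ 8.66474602e-04, -5.15110946e+01, -3.67315185e+01,  4.90043453e-05,
        1.29310833e-02,  1.72426212e-05]), 'tool_pos': array([ 0.16407637, -0.65397771,  0.22994329]), 'tcp_rot': array([-3.11564219e+00, -3.84876884e-01,  3.85047076e-04]), 'wrist_force': array([-0.39071089,  0.0792669 , -0.01696662]), 'torque': array([-0.01701042, -0.01825916, -0.02432375]), 'width': 1.0036076973951005}
scene {'fovy': 56.87781208093932, 'cx': 275.12745056058276, 'cy': 210.05004066272966, 'k1': -0.059533360091631404, 'rvec': array([ 2.1300933 ,  1.58182694, -0.43659738]), 'tvec': array([-0.10399374, -0.41434486,  1.49371158])}
top {'fovy': 53.17809772839194, 'cx': 278.1521352621222, 'cy': 209.45135833313313, 'k1': -0.02856956570638575, 'rvec': array([ 2.20752032, -2.15690099,  0.13963713]), 'tvec': array([-0.09851584,  0.53082794,  0.98200802])}
wrist {'fovy': 65.17818104962736, 'cx': 283.0881277497907, 'cy': 206.0803438449489, 'k1': -0.02630197096027379, 'hand_eye': array([[ 6.84205430e-04, -9.44681438e-01, -3.27988587e-01,
         8.43974910e-02],
       [ 9.99999754e-01,  5.95737311e-04,  3.70205813e-04,
         1.57122845e-04],
       [-1.54331520e-04, -3.27988760e-01,  9.44681613e-01,
        -1.42123159e-01],
       [ 0.00000000e+00,  0.00000000e+00,  0.00000000e+00,
         1.00000000e+00]])}
```

View pics/scene0.png

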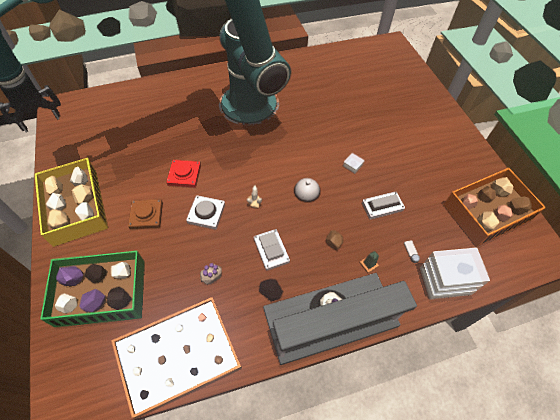

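View pics/top0.png

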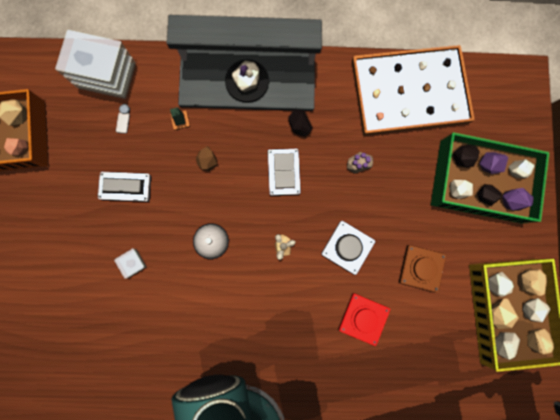

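Candidates in the top view for the round button are grey (349,247), red (365,319) and brown (423,268); I choose the grey one on aluminium. The two-plate piece at (284,172) should be the rocker, the piece at (124,186) the bar key, and the dome at (210,240) the bell. I'll check these in close crops.

```bash
cat > h.py <<'E'
import numpy as np, cv2
from scipy.spatial.transform import Rotation as R
from workcell import readout, read_camera, camera_params
def KP(n):
    p=camera_params(n); f=210/np.tan(np.radians(p['fovy']/2)); return p,f
def ext(n,st=None):
    p,f=KP(n)
    if n=='wrist':
        H=np.array(p['hand_eye']); Rt=R.from_rotvec(st['tcp_rot']).as_matrix()
        return Rt@H[:3,:3], Rt@H[:3,3]+st['tool_pos']
    Rm=R.from_rotvec(p['rvec']).as_matrix(); return Rm.T, -Rm.T@p['tvec']
def pix2w(n,uv,z,st=None):
    p,f=KP(n); Rc,c=ext(n,st); out=[]
    for u,v in np.atleast_2d(uv):
        d=np.array([(u-p['cx'])/f,(v-p['cy'])/f]); x=d.copy()
        for _ in range(20): x=d/(1+p['k1']*(x@x))
        r=Rc@np.array([x[0],x[1],1]); out.append(c+r*(z-c[2])/r[2])
    return np.array(out)
def w2pix(n,P,st=None):
    p,f=KP(n); Rc,c=ext(n,st); q=(np.atleast_2d(P)-c)@Rc; x=q[:,:2]/q[:,2:]
    s=1+p['k1']*(x**2).sum(1,keepdims=True); return x*s*f+[p['cx'],p['cy']]
E
python3 - <<'E'
import cv2,numpy as np
im=cv2.imread('pics/top0.png')
def crop(x,y,r=40,s=7): 
    return cv2.resize(im[y-r:y+r-10,x-r:x+r],None,fx=s*.7,fy=s*.7,interpolation=cv2.INTER_CUBIC)
a=[crop(284,177),crop(349,252)];b=[crop(124,191),crop(210,245)]
o=np.vstack([np.hstack(a),np.hstack(b)]);print(o.shape);cv2.imwrite('pics/crops.png',o)
E
```

```text
(686, 784, 3)
```

View pics/crops.png

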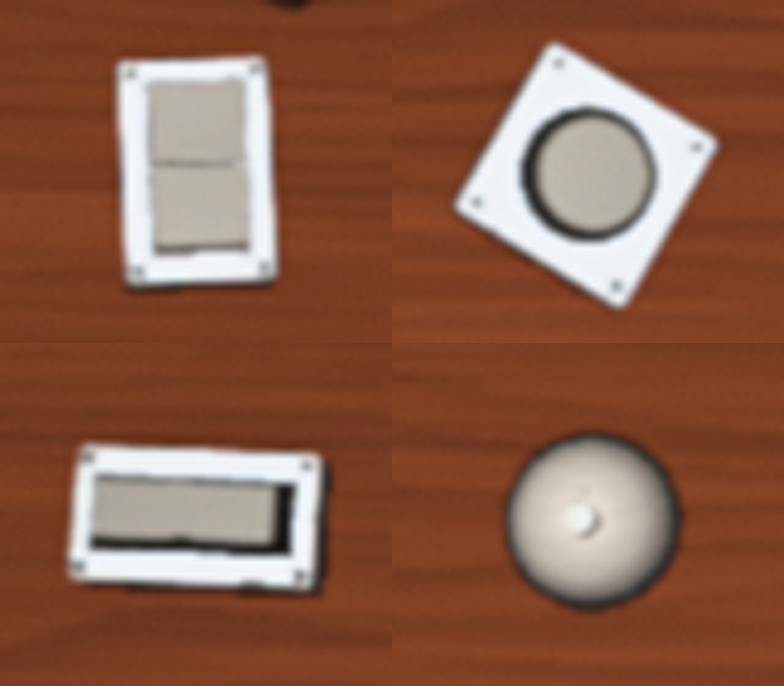

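The crops match: the V plate with a centre line is the rocker, the grey disc on a square box is the button, the bar is the bar key, and the dome is the bell. Now positions.

Run:
```python
from h import *
np.set_printoptions(precision=4,suppress=True)
S=4.9
def P(pts,ox,oy,dx,dy): return [((u-ox)/S+dx-.4,(v-oy)/S+dy-.4) for u,v in pts]
rb=pix2w('top',P([(118,62),(266,56),(277,278),(128,286)],0,0,244,137),.020)
print('rockbox',rb,rb.mean(0),np.linalg.norm(np.diff(rb,axis=0),axis=1))
ax=(rb[0]+rb[1]-rb[2]-rb[3]); print('yaw',np.arctan2(ax[1],ax[0]))
print('pivot line', pix2w('top',P([(150,163),(246,162)],0,0,244,137),.033))
print('far edge', pix2w('top',P([(147,83),(245,81)],0,0,244,137),.047))
bb=pix2w('top',P([(555,43),(718,145),(622,308),(455,207)],392,0,309,212),.022)
print('btnbox',bb.mean(0),np.linalg.norm(np.diff(bb,axis=0),axis=1))
c=pix2w('top',P([(594,174),(534,174),(654,174)],392,0,309,212),.040);print('btn',c)
kb=pix2w('top',P([(80,447),(323,456),(314,592),(69,578)],0,343,84,151),.022)
print('keybox',kb.mean(0),np.linalg.norm(np.diff(kb,axis=0),axis=1))
k=pix2w('top',P([(95,475),(277,484),(274,545),(90,540)],0,343,84,151),.040)
print('key',k.mean(0),np.linalg.norm(np.diff(k,axis=0),axis=1)); a=kb[0]+kb[3]-kb[1]-kb[2];print('dir',np.arctan2(a[1],a[0]))
print('bell',pix2w('top',P([(583,520)],392,343,170,205),.057))
# clearance objects
for n,uv,z in [('brown_rock',(206,159),.03),('quartz',(285,246),.04),('black',(300,123),.04),('geode',(361,161),.04),('obelisk',(180,119),.04),('box',(129,263),.02),('stand top edge',(250,107),.0)]: print(n,pix2w('top',[uv],z))
im=cv2.imread('pics/scene0.png')
m=np.vstack([rb.mean(0),bb.mean(0),c[0],kb.mean(0),k.mean(0)])
for u,v in w2pix('scene',m): cv2.circle(im,(int(round(u)),int(round(v))),2,(0,255,0),-1)
cv2.imwrite('pics/chk.png',cv2.resize(im[130:300,130:430],None,fx=2.6,fy=2.6,interpolation=cv2.INTER_CUBIC))
```

```text
rockbox [[ 0.6821 -0.0574  0.02  ]
 [ 0.6873 -0.1318  0.02  ]
 [ 0.5746 -0.1392  0.02  ]
 [ 0.5687 -0.0651  0.02  ]] [ 0.6282 -0.0984  0.02  ] [0.0746 0.1129 0.0743]
yaw 0.06677115857643884
pivot line [[ 0.6284 -0.0744  0.033 ]
 [ 0.6302 -0.1219  0.033 ]]
far edge [[ 0.6653 -0.0719  0.047 ]
 [ 0.6677 -0.1198  0.047 ]]
btnbox [ 0.4458 -0.2583  0.022 ] [0.0949 0.0937 0.0954]
btn [[ 0.4462 -0.2578  0.04  ]
 [ 0.4456 -0.2286  0.04  ]
 [ 0.4468 -0.2871  0.04  ]]
keybox [0.5806 0.2887 0.022 ] [0.1204 0.0679 0.1208]
key [0.5813 0.2888 0.04  ] [0.0885 0.0299 0.0891]
dir 1.548241956888963
bell [[0.4534 0.0739 0.057 ]]
brown_rock [[0.6513 0.0914 0.03  ]]
quartz [[ 0.4455 -0.1039  0.04  ]]
black [[ 0.7447 -0.1345  0.04  ]]
geode [[ 0.6547 -0.2842  0.04  ]]
obelisk [[0.7461 0.1567 0.04  ]]
box [[0.3969 0.2661 0.02  ]]
stand top edge [[ 0.7952 -0.0098  0.    ]]
```

View pics/chk.png

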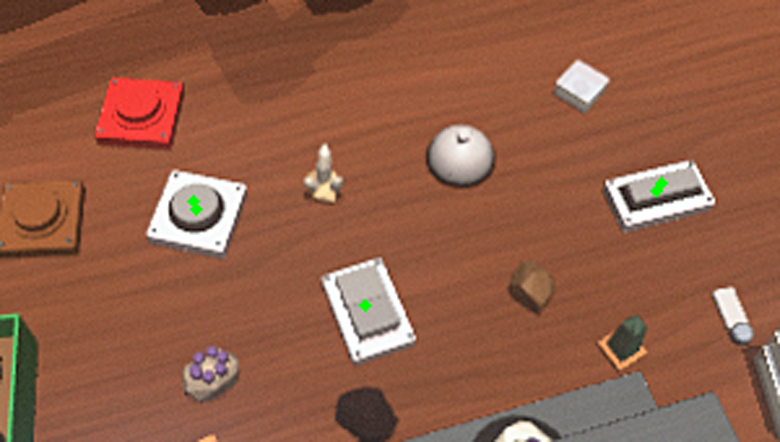

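Run:
```python
from h import *
np.set_printoptions(precision=3,suppress=True)
for n in('top','scene'): print(n,ext(n)[1])
# hood corners: top px guesses (rows robot-side edge) vs scene
def tri(a,b):
    za=[]; best=None
    for z in np.arange(0,.4,.005):
        p=pix2w('top',[a],z); d=np.linalg.norm(w2pix('scene',p)[0]-b)
        if best is None or d<best[0]: best=(d,z,p[0])
    return best
# hood robot-side corners?
print(tri((168,47),(409,286)),tri((321,48),(272,325)),tri((168,17),(413,303)))
print(tri((321,48),(275,327)),tri((181,107),(379,277)),tri((314,107),(266,306)))
im=cv2.imread('pics/scene0.png');cv2.imwrite('pics/hs.png',cv2.resize(im[260:370,250:430],None,fx=4,fy=4))
```

```text
top [ 0.431 -0.06   1.033]
scene [ 1.117 -0.247  1.051]
(np.float64(6.679319405877072), np.float64(0.13), array([0.884, 0.172, 0.13 ])) (np.float64(0.4166870644855602), np.float64(0.15), array([ 0.883, -0.17 ,  0.15 ])) (np.float64(1.5939866405453305), np.float64(0.165), array([0.935, 0.167, 0.165]))
(np.float64(2.663973290444818), np.float64(0.145), array([ 0.885, -0.171,  0.145])) (np.float64(6.671048015283422), np.float64(0.0), array([0.79 , 0.164, 0.   ])) (np.float64(3.583770993228055), np.float64(0.02), array([ 0.793, -0.17 ,  0.02 ]))
```

View pics/hs.png

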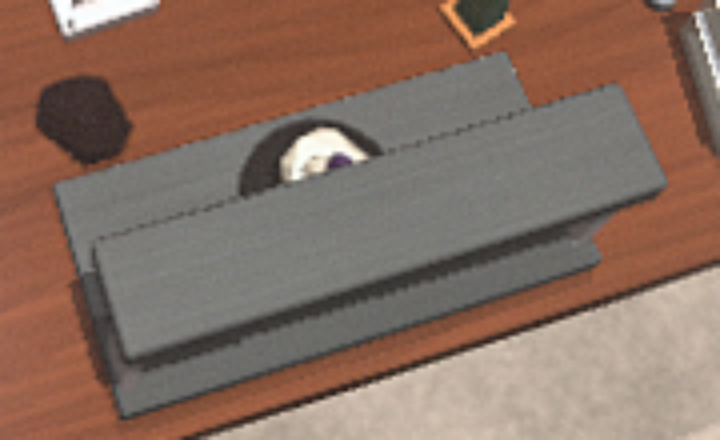

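```bash
cat >> h.py <<'E'
def go(target,yaw,st=None):
    st=st or readout.read_state(); Rt=R.from_rotvec(st['tcp_rot'])
    Rg=R.from_matrix(np.array([[np.cos(yaw),np.sin(yaw),0],[np.sin(yaw),-np.cos(yaw),0],[0,0,-1]]))
    print('shift',np.round(Rt.inv().apply(np.array(target)-st['tool_pos']),4),'turn/pi',np.round((Rt.inv()*Rg).as_rotvec()/np.pi,4))
E
python3 -c "
from h import *
go([.6565,-.0964,.13],.067)"
```

```text
shift [ 0.6132 -0.4209  0.101 ] turn/pi [-0.0007  0.      0.0569]
```

apply_moves([
  [[0.613,-0.421,0,0,0,0.057,1],[0.613,-0.421,0,0,0,0.057,1],[0.613,-0.421,0,0,0,0.057,1],[0.613,-0.421,0,0,0,0.057,1],[0.613,-0.421,0,0,0,0.057,1],[0.613,-0.421,0,0,0,0.057,1],[0.613,-0.421,0,0,0,0.057,1],[0.613,-0.421,0,0,0,0.057,1]],
], force=60)

```text
time: 0.77
tool_pos: [0.3855, -0.4028, 0.2308]
tcp_rot: [-3.139, -0.104, 0.001]
wrist_force: [1.2, -0.4, -0.1]
width: -0.005
```

```bash
python3 -c "
from h import *
print(readout.read_state())
go([.6565,-.0964,.15],.067)"
```

```text
{'time': 0.7667, 'q': array([-8.52057598e-01,  4.30517214e-02,  1.85771189e+00,  4.57177781e-05,
        1.24146004e+00,  6.52357425e-01]), 'joint_vel': array([ 0.88380277, -0.11032087,  0.11176812,  0.00113876, -0.01636833,
        0.8734732 ]), 'joint_torque': array([ -5.04347071, -39.26092744, -35.78502774,  -0.0797112 ,
         0.28180956,  -0.94018377]), 'tool_pos': array([ 0.38551253, -0.40282716,  0.23084555]), 'tcp_rot': array([-3.13934758e+00, -1.04212015e-01,  5.74812620e-04]), 'wrist_force': array([ 1.17443818, -0.4347605 , -0.12668257]), 'torque': array([ 0.0528876 , -0.0408032 , -0.01611392]), 'width': -0.005475622073638856}
shift [ 0.2907 -0.2877  0.0809] turn/pi [-0.0002  0.0001 -0.0002]
```

apply_moves([
  [[0.285,-0.282,0,0,0,0,1],[0.285,-0.282,0,0,0,0,1],[0.285,-0.282,0,0,0,0,1],[0.285,-0.282,0,0,0,0,1],[0.285,-0.282,0,0,0,0,1],[0.285,-0.282,0.04,0,0,0,1],[0.285,-0.282,0.08,0,0,0,1],[0.285,-0.282,0.08,0,0,0,1]],
])

```text
time: 1.43
tool_pos: [0.6014, -0.16, 0.1875]
tcp_rot: [3.139, 0.106, 0.003]
wrist_force: [0.2, -0.9, -0.6]
width: 0.003
```

apply_moves([
  [[0,0,0,0,0,0,1],[0,0,0,0,0,0,1],[0,0,0,0,0,0,1],[0,0,0,0,0,0,1],[0,0,0,0,0,0,1],[0,0,0,0,0,0,1],[0,0,0,0,0,0,1],[0,0,0,0,0,0,1]],
])

```text
time: 2.1
tool_pos: [0.5996, -0.1625, 0.1879]
tcp_rot: [3.14, 0.103, 0.001]
wrist_force: [-0.5, 0.2, 0.7]
width: -0.001
```

```bash
python3 -c "
from h import *
go([.6565,-.0964,.10],.067)
st=readout.read_state()
im=read_camera('wrist')[:,:,::-1].copy()
for p in w2pix('wrist',[[.6565,-.0964,.044],[.6285,-.098,.033]],st): cv2.circle(im,(int(p[0]),int(p[1])),3,(0,255,0),1); print(p)
cv2.imwrite('pics/w1.png',im)"
```

```text
shift [ 0.061  -0.0622  0.0879] turn/pi [ 0.0001 -0.0003 -0.0005]
[209.40863385 121.63629245]
[213.88720493 152.3407633 ]
```

View pics/w1.png

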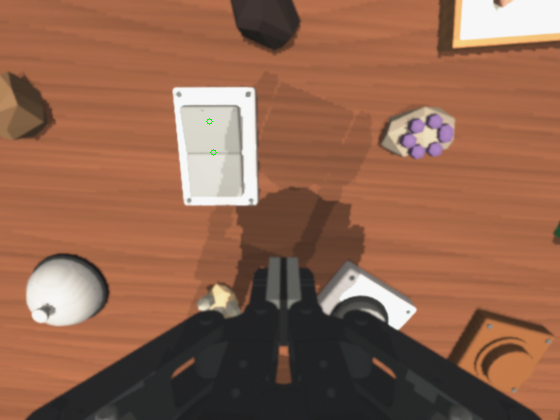

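The wrist view confirms it: the predicted pivot (214,152) lies on the rocker's fold and the press point (209,122) is in the middle of the far half. Moving above it.

apply_moves([
  [[0.03,-0.031,0,0,0,0,1],[0.061,-0.062,0,0,0,0,1],[0.061,-0.062,0.04,0,0,0,1],[0.061,-0.062,0.08,0,0,0,1],[0.061,-0.062,0.115,0,0,0,1],[0.061,-0.062,0.128,0,0,0,1],[0.061,-0.062,0.128,0,0,0,1],[0.061,-0.062,0.128,0,0,0,1]],
])

```text
time: 2.82
tool_pos: [0.6564, -0.096, 0.0593]
tcp_rot: [-3.14, -0.104, 0.001]
wrist_force: [0.6, -0.2, 0.5]
width: 0.001
```

```bash
python3 -c "
from h import *
go([.6565,-.0964,.037],.067)
st=readout.read_state();print(st['tool_pos'])
im=read_camera('wrist')[:,:,::-1].copy()
cv2.imwrite('pics/w2.png',im)"
```

```text
shift [0.0001 0.0004 0.0223] turn/pi [-0.0001  0.0003 -0.0002]
[ 0.6563683  -0.09597163  0.05929538]
```

View pics/w2.png

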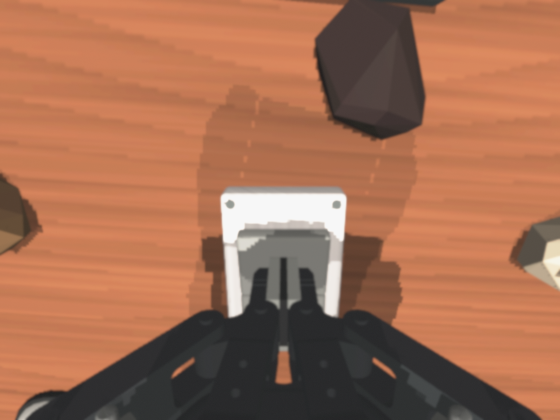

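Fingertips are centred over the far half (tips near (283,265), plate edge at row 232). Pressing gently.

apply_moves([
  [[0,0,0.006,0,0,0,1],[0,0,0.011,0,0,0,1],[0,0,0.014,0,0,0,1],[0,0,0.016,0,0,0,1],[0,0,0.018,0,0,0,1],[0,0,0.02,0,0,0,1],[0,0,0.021,0,0,0,1],[0,0,0.021,0,0,0,1]],
])

```text
time: 3.53
tool_pos: [0.6573, -0.0959, 0.0388]
tcp_rot: [3.139, 0.105, 0.003]
wrist_force: [1.3, 0.6, 3.3]
width: -0.0
```

apply_moves([
  [[0,0,0.001,0,0,0,1],[0,0,0.001,0,0,0,1],[0,0,0.002,0,0,0,1],[0,0,0.002,0,0,0,1],[0,0,0.003,0,0,0,1],[0,0,0.003,0,0,0,1],[0,0,0.003,0,0,0,1],[0,0,0.003,0,0,0,1]],
])

```text
time: 4.2
tool_pos: [0.6575, -0.0959, 0.0375]
tcp_rot: [3.139, 0.105, 0.003]
wrist_force: [-0.3, 1.1, 12.5]
width: 0.0
```

apply_moves([
  [[0,0,0.001,0,0,0,1],[0,0,0.001,0,0,0,1],[0,0,0.002,0,0,0,1],[0,0,0.002,0,0,0,1],[0,0,0.002,0,0,0,1],[0,0,0.002,0,0,0,1],[0,0,0.002,0,0,0,1],[0,0,0.002,0,0,0,1]],
])

```text
time: 4.87
tool_pos: [0.6576, -0.0959, 0.0373]
tcp_rot: [3.139, 0.105, 0.003]
wrist_force: [-4.2, 1.5, 21.4]
width: 0.001
```

Hard stop: +9 N moved it only 0.2 mm. Lifting.

apply_moves([
  [[0,0,-0.01,0,0,0,1],[0,0,-0.04,0,0,0,1],[0,0,-0.08,0,0,0,1],[0,0,-0.11,0,0,0,1],[-0.03,0,-0.12,0,0,0,1],[-0.07,0,-0.12,0,0,0,1],[-0.1,0,-0.12,0,0,0,1],[-0.1,0,-0.12,0,0,0,1]],
])

```text
time: 5.53
tool_pos: [0.5484, -0.1017, 0.1504]
tcp_rot: [-3.138, -0.104, 0.017]
wrist_force: [-0.9, -0.4, -1.4]
width: 0.002
```

```bash
python3 -c "
from h import *
go([.446,-.258,.15],.067)
go([.446,-.258,.055],.067)
st=readout.read_state();print(st['tool_pos'])
im=read_camera('wrist')[:,:,::-1].copy()
cv2.imwrite('pics/w3.png',im)"
```

```text
shift [-0.1125  0.1492  0.0013] turn/pi [-0.0008  0.0034 -0.0003]
shift [-0.1114  0.1494  0.0962] turn/pi [-0.0008  0.0034 -0.0003]
[ 0.54836588 -0.1016897   0.15039792]
```

View pics/w3.png

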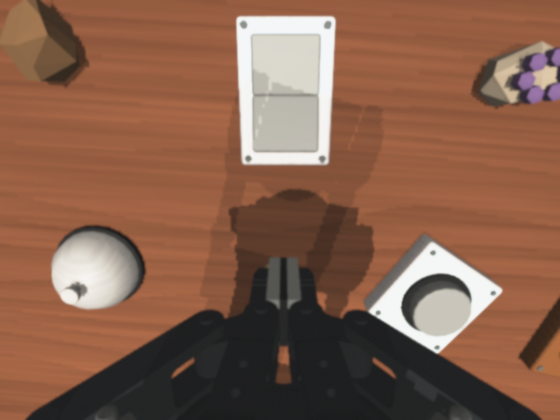

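Rocker is over (far half level, near half now foreshortened and raised). On to the button at (440,310).

apply_moves([
  [[-0.025,0.033,0,0,0,0,1],[-0.05,0.066,0,0,0,0,1],[-0.075,0.1,0,0,0,0,1],[-0.1,0.133,0,0,0,0,1],[-0.112,0.149,0,0,0,0,1],[-0.112,0.149,0.04,0,0,0,1],[-0.112,0.149,0.05,0,0,0,1],[-0.112,0.149,0.05,0,0,0,1]],
])

```text
time: 6.25
tool_pos: [0.4517, -0.2568, 0.099]
tcp_rot: [-3.134, -0.103, 0.012]
wrist_force: [0.2, 0.1, -0.2]
width: 0.001
```

```bash
python3 -c "
from h import *
st=readout.read_state();print(st['tool_pos'])
im=read_camera('wrist')[:,:,::-1].copy()
go([.446,-.258,.055],.067)
p=w2pix('wrist',[[.446,-.258,.04]],st)[0];print(p);cv2.circle(im,(int(p[0]),int(p[1])),3,(0,255,0),1)
cv2.imwrite('pics/w4.png',im)"
```

```text
[ 0.45165117 -0.2567843   0.09895132]
shift [-0.0071  0.0004  0.046 ] turn/pi [-0.0012  0.0016 -0.0001]
[284.41920632 234.19014467]
```

View pics/w4.png

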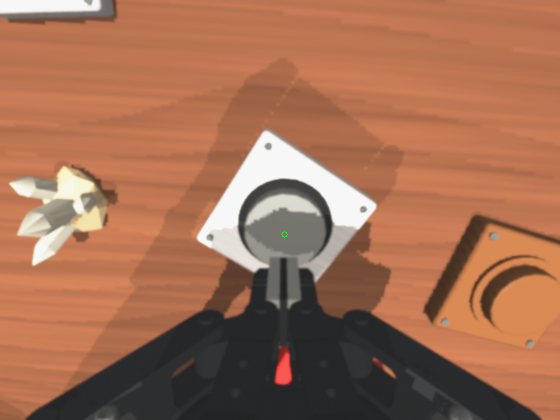

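Predicted centre (284,234) sits on the grey disc's centre (~(285,231)). Descending and pressing.

apply_moves([
  [[-0.004,0,0.02,0,0,0,1],[-0.006,0,0.04,0,0,0,1],[-0.006,0,0.052,0,0,0,1],[-0.006,0,0.056,0,0,0,1],[-0.006,0,0.059,0,0,0,1],[-0.006,0,0.062,0,0,0,1],[-0.006,0,0.065,0,0,0,1],[-0.006,0,0.066,0,0,0,1]],
])

```text
time: 6.97
tool_pos: [0.4502, -0.2594, 0.0383]
tcp_rot: [3.139, 0.105, 0.003]
wrist_force: [0.3, 1.1, 3.2]
width: 0.002
```

apply_moves([
  [[0,0,0.001,0,0,0,1],[0,0,0.001,0,0,0,1],[0,0,0.002,0,0,0,1],[0,0,0.002,0,0,0,1],[0,0,0.003,0,0,0,1],[0,0,0.003,0,0,0,1],[0,0,0.003,0,0,0,1],[0,0,0.003,0,0,0,1]],
])

```text
time: 7.63
tool_pos: [0.4492, -0.2594, 0.0345]
tcp_rot: [3.139, 0.105, 0.001]
wrist_force: [2.4, -0.4, 3.5]
width: 0.001
```

apply_moves([
  [[0,0,0.001,0,0,0,1],[0,0,0.002,0,0,0,1],[0,0,0.003,0,0,0,1],[0,0,0.003,0,0,0,1],[0,0,0.004,0,0,0,1],[0,0,0.004,0,0,0,1],[0,0,0.004,0,0,0,1],[0,0,0.004,0,0,0,1]],
])

```text
time: 8.3
tool_pos: [0.4492, -0.2593, 0.0318]
tcp_rot: [3.139, 0.105, 0.0]
wrist_force: [-1.7, 2.0, 13.9]
width: -0.002
```

apply_moves([
  [[0,0,0.001,0,0,0,1],[0,0,0.001,0,0,0,1],[0,0,0.002,0,0,0,1],[0,0,0.002,0,0,0,1],[0,0,0.002,0,0,0,1],[0,0,0.002,0,0,0,1],[0,0,0.002,0,0,0,1],[0,0,0.002,0,0,0,1]],
])

```text
time: 8.97
tool_pos: [0.4493, -0.2594, 0.0315]
tcp_rot: [3.14, 0.105, -0.0]
wrist_force: [-6.3, 4.3, 27.6]
width: -0.001
```

Button is at its hard stop (z 0.0315, 27 N). Lift.

apply_moves([
  [[0,0,-0.01,0,0,0,1],[0,0,-0.04,0,0,0,1],[0,0,-0.08,0,0,0,1],[0,0,-0.12,0,0,0,1],[0,0,-0.13,0,0,0,1],[0,0,-0.13,0,0,0,1],[0,0,-0.13,0,0,0,1],[0,0,-0.13,0,0,0,1]],
])

```text
time: 9.63
tool_pos: [0.4471, -0.2578, 0.1558]
tcp_rot: [-3.137, -0.105, 0.006]
wrist_force: [0.4, 0.6, 0.1]
width: 0.001
```

```bash
python3 -c "
from h import *
st=readout.read_state();print(st['tool_pos'],st['q'])
im=read_camera('wrist')[:,:,::-1].copy()
cv2.imwrite('pics/w5.png',im)
go([.581,.2888,.15],-.023)"
```

```text
[ 0.44705834 -0.25784133  0.15582185] [-5.71357338e-01  2.78232600e-02  2.01776240e+00 -9.72514935e-05
  1.10086961e+00  9.32779021e-01]
shift [ 0.1702 -0.5364  0.0064] turn/pi [-0.0009  0.0014  0.0285]
```

View pics/w5.png

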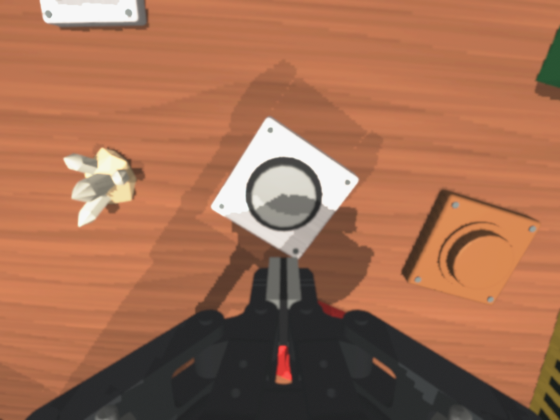

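Button stays down (disc (284,193) nearly flush). On to the bar key.

apply_moves([
  [[0.17,-0.536,0,0,0,0.028,1],[0.17,-0.536,0,0,0,0.028,1],[0.17,-0.536,0,0,0,0.028,1],[0.17,-0.536,0,0,0,0.028,1],[0.17,-0.536,0,0,0,0.028,1],[0.17,-0.536,0,0,0,0.028,1],[0.17,-0.536,0,0,0,0.028,1],[0.17,-0.536,0,0,0,0.028,1]],
])

```text
time: 10.35
tool_pos: [0.5266, 0.0667, 0.1557]
tcp_rot: [3.141, -0.033, -0.007]
wrist_force: [0.8, -0.3, 0.4]
width: -0.001
```

```bash
python3 -c "
from h import *
st=readout.read_state();print(st['tool_pos'],st['q'])
go([.581,.2888,.15],-.023)"
```

```text
[0.52655429 0.06669163 0.15570998] [ 7.91446847e-02  5.59143774e-02  1.98869635e+00 -1.53529259e-04
  1.10164070e+00  1.67118499e+00]
shift [ 0.0498 -0.2232  0.0053] turn/pi [0.0002 0.0015 0.0006]
```

apply_moves([
  [[0.046,-0.207,0,0,0,0,1],[0.046,-0.207,0,0,0,0,1],[0.046,-0.207,0,0,0,0,1],[0.046,-0.207,0,0,0,0,1],[0.046,-0.207,0,0,0,0,1],[0.046,-0.207,0.03,0,0,0,1],[0.046,-0.207,0.05,0,0,0,1],[0.046,-0.207,0.05,0,0,0,1]],
])

```text
time: 11.02
tool_pos: [0.5732, 0.2697, 0.1]
tcp_rot: [3.136, -0.03, -0.02]
wrist_force: [-0.7, -0.5, -2.0]
width: -0.003
```

```bash
python3 -c "
from h import *
st=readout.read_state();print(st['tool_pos'],st['q'])
im=read_camera('wrist')[:,:,::-1].copy()
go([.581,.2888,.05],-.023)
p=w2pix('wrist',[[.581,.2888,.04]],st)[0];print(p);cv2.circle(im,(int(p[0]),int(p[1])),3,(0,255,0),1)
cv2.imwrite('pics/w6.png',im)"
```

```text
[0.57322047 0.26971991 0.10003847] [ 4.00564171e-01  3.03907404e-01  1.80756753e+00 -1.70327183e-04
  1.04425051e+00  1.99066244e+00]
shift [ 0.0067 -0.0197  0.0523] turn/pi [0.0015 0.0033 0.0009]
[252.81968971 214.93216631]
```

View pics/w6.png

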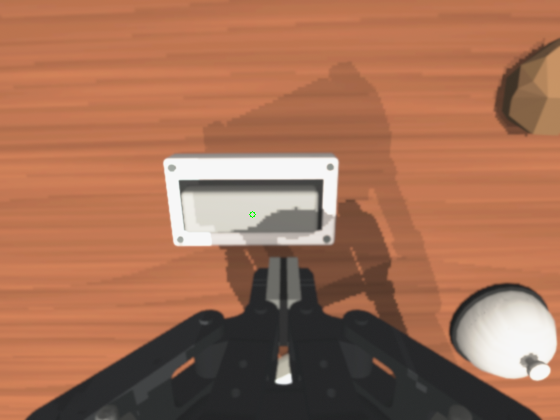

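Predicted key centre (253,215) agrees with the bar seen (about x 182–320, rows 190–235).

apply_moves([
  [[0.005,-0.015,0,0,0,0,1],[0.005,-0.015,0.02,0,0,0,1],[0.005,-0.015,0.04,0,0,0,1],[0.005,-0.015,0.045,0,0,0,1],[0.005,-0.015,0.045,0,0,0,1],[0.005,-0.015,0.045,0,0,0,1],[0.005,-0.015,0.045,0,0,0,1],[0.005,-0.015,0.045,0,0,0,1]],
])

```text
time: 11.73
tool_pos: [0.5851, 0.2859, 0.065]
tcp_rot: [-3.14, 0.034, -0.004]
wrist_force: [0.3, -0.3, 0.4]
width: 0.001
```

```bash
python3 -c "
from h import *
st=readout.read_state();print(st['tool_pos'])
im=read_camera('wrist')[:,:,::-1].copy()
go([.581,.2888,.032],-.023)
cv2.imwrite('pics/w7.png',im)"
```

```text
[0.58511346 0.28585057 0.06503536]
shift [-0.0041 -0.0028  0.0329] turn/pi [-0.0003 -0.0007  0.0005]
```

View pics/w7.png

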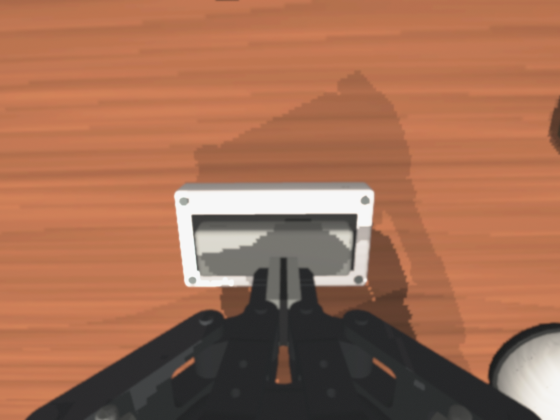

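apply_moves([
  [[-0.004,-0.003,0.004,0,0,0,1],[-0.004,-0.003,0.014,0,0,0,1],[-0.004,-0.003,0.021,0,0,0,1],[-0.004,-0.003,0.024,0,0,0,1],[-0.004,-0.003,0.027,0,0,0,1],[-0.004,-0.003,0.03,0,0,0,1],[-0.004,-0.003,0.033,0,0,0,1],[-0.004,-0.003,0.034,0,0,0,1]],
])

```text
time: 12.45
tool_pos: [0.5794, 0.2886, 0.0318]
tcp_rot: [3.141, -0.033, -0.004]
wrist_force: [-10.5, -4.4, 24.2]
width: -0.0
```

apply_moves([
  [[0,0,0.001,0,0,0,1],[0,0,0.001,0,0,0,1],[0,0,0.002,0,0,0,1],[0,0,0.002,0,0,0,1],[0,0,0.002,0,0,0,1],[0,0,0.002,0,0,0,1],[0,0,0.002,0,0,0,1],[0,0,0.002,0,0,0,1]],
])

```text
time: 13.12
tool_pos: [0.5794, 0.2886, 0.0317]
tcp_rot: [3.141, -0.033, -0.003]
wrist_force: [-14.1, -4.7, 27.5]
width: 0.002
```

Key is at its hard stop (z 0.0317, 27 N). Easing the sideways load a little and holding.

apply_moves([
  [[-0.001,0,0,0,0,0,1],[-0.0015,0,-0.001,0,0,0,1],[-0.0015,0,-0.001,0,0,0,1],[-0.0015,0,-0.001,0,0,0,1],[-0.0015,0,-0.001,0,0,0,1],[-0.0015,0,-0.001,0,0,0,1],[-0.0015,0,-0.001,0,0,0,1],[-0.0015,0,-0.001,0,0,0,1]],
])

```text
time: 13.78
tool_pos: [0.5793, 0.2887, 0.0318]
tcp_rot: [3.141, -0.033, 0.001]
wrist_force: [-7.2, -3.9, 20.6]
width: -0.004
```

```bash
python3 -c "
from h import *
st=readout.read_state();print(st['tool_pos'],st['wrist_force'])
for n in('scene','top'): cv2.imwrite(f'pics/{n}9.png',read_camera(n)[:,:,::-1])
a=cv2.imread('pics/top9.png');b=cv2.imread('pics/scene9.png')
cv2.imwrite('pics/f.png',np.vstack([cv2.resize(a[100:290,80:400],(505,300)),cv2.resize(b[130:310,130:450],(505,284))]))
st=readout.read_state();print(st['tool_pos'],st['wrist_force'],st['time'])
"
```

```text
[0.57925715 0.28867656 0.03181641] [-7.24297797 -3.91351786 20.64734392]
[0.57928863 0.28863643 0.03182257] [-7.90154033 -5.40213703 19.51784594] 13.8833
```

View pics/f.png

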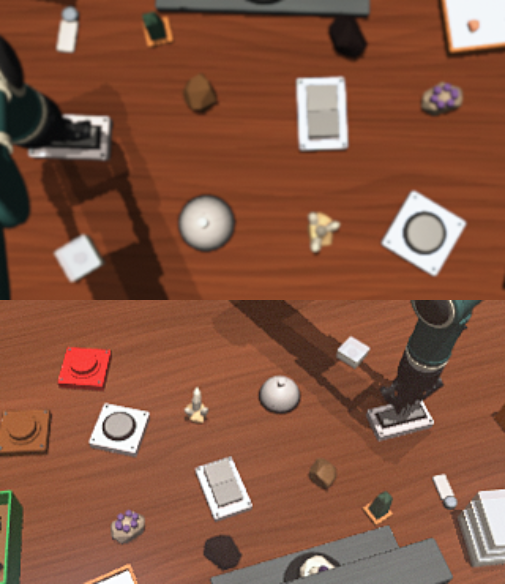

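View pics/scene9.png

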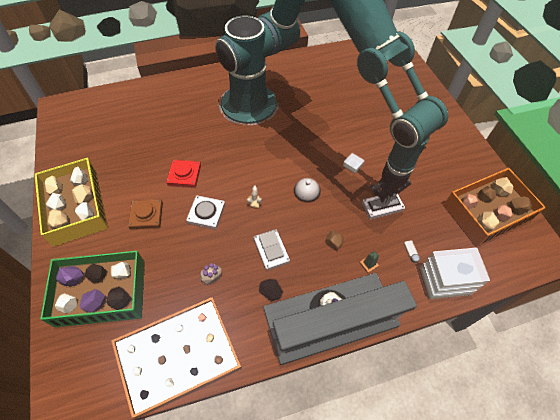

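Fingers hold the bar key at (385,200), everything else stands as before. I'll compare specimen brightness before and after.

```bash
python3 -c "
import cv2,numpy as np
for n,(x,y) in (('top',(246,78)),('scene',(328,300))):
  c=[]
  for k in '09':
    im=cv2.imread(f'pics/{n}{k}.png')[y-35:y+35,x-45:x+45]; print(n,k,im.mean((0,1))); c.append(cv2.resize(im,None,fx=4,fy=4))
  cv2.imwrite(f'pics/l_{n}.png',np.hstack(c))
"
```

```text
top 0 [61.52571429 65.82619048 68.10063492]
top 9 [65.95952381 70.44460317 72.86079365]
scene 0 [ 98.8547619  108.93031746 127.51380952]
scene 9 [ 99.30650794 109.40253968 128.05666667]
```

View pics/l_top.png

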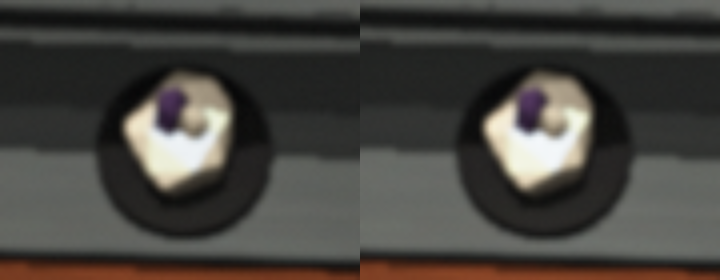

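```bash
python3 -c "
from workcell import bot,readout
print(bot.finish_job()); s=readout.read_state(); print(s['time'],s['tool_pos'],s['wrist_force'])"
```

```text
the job is handed in; nothing more can be done
None
the job is handed in; nothing more can be done
```

I pressed all three controls in order with closed fingertips and handed the job in at about 13.9 s, with the fingers still holding the bar key down.

| Control | Fingertip height at stop | Force | State afterwards |
|---|---|---|---|
| Rocker, far half | 37.3 mm (37 expected) | about 21 N | stayed over in the wrist view |
| Round grey button | 31.5 mm (32 expected) | about 28 N | stayed down in the wrist view |
| Bar key | 31.8 mm (32 expected) | about 20 N, held | still held at hand-in |

- **Other objects:** in the last scene and top pictures, the bell, minerals, box, magnifier and the red and brown look-alikes stood where they had been. I judged this by eye.
- **Specimen light:** no check showed it lit. The specimen looks the same before and after. The top view came out about 7% brighter and the scene view under 1%. I did not check whether that was just a change across the whole picture, so I relied on the three hard stops.
- **Sideways load:** while holding the key, the wrist reads about 9 N sideways, most likely friction; I had eased it from about 15 N.

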